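# Zero the index dial and load the marking fixture

### The arm

A 6-joint arm with a two-finger parallel gripper is mounted at the origin on the work surface. World frame = base frame: x ahead of the robot, y to its left, z up, the work surface at z = 0. Lengths are in m, angles in rad, forces in N, time in s.
With the tool pointing down it reaches from about 0.3 to 1 m from the base axis. Payload 5.1 kg.
Tool frame: the origin (TCP) lies midway between the tips of the shut fingers; the grasp point (between the pads) lies behind it (env.hold_point_z is the z of the grasp point in the tool frame, in m); z points along the fingers, y is the line along which they close (so a half turn about z gives the same grasp; the last joint's range is limited). The gripper opens to 95 mm and grips with 3 to 60 N. Pads are 20 mm wide; open, the fingers measure 119 mm over their backs; the gripper's body (75 mm by 180 mm) begins 59 mm behind the grasp point.
Start: joints at [1.072, 0.124, 1.65, -0, 1.367, -0.083], TCP at [0.263, 0.595, 0.215] pointing down, gripper open.
Joint ranges: [-2.61, 2.61], [-1.02, 2.33], [0.03, 2.71], [-1.35, 4.49], [0.32, 2.68], [-2.91, 2.91]. Speed limits (rad/s): [2.57, 2.57, 3.14, 3.14, 3.14, 3.14].

### API

Orientations are given as a rotation vector (axis times angle).
In Python, from station import env gives the robot as it stands. The module is installed in compiled form; this text tells all that it offers. Calls block until the motion is done:
- env.move_ptp(position, orientation): joint-space move of the TCP to a pose.
- env.servo_line(position, orientation=None, velocity=0.15, max_force=None): straight line of the TCP; orientation=None keeps the orientation; velocity is the mean speed in m/s. With max_force (N) it stops when the force on the tool has changed by that much, and returns True; else False.
- env.goto_joints(angles): joint-space move.
- env.command_gripper(opening): opening from 0.0 (shut) to 1.0 (fully open); the grip force is fixed at half the most; returns when the fingers have stopped.
- env.dwell(seconds).
- env.ik(position, orientation): joint angles nearest the present ones, or None.
- env.get_state(): the state.
- env.snapshot(name): name is "scene" or "side" or "wrist"; returns a dict with "color" (480x640x3 uint8, red, green, blue), "z_map" (480x640 float32, m along the optical axis (not along the pixel's ray), 0 where there is no reading), "fx", "fy", "cx", "cy" (pixels), "T" (4x4, takes a point from camera to world coordinates); the wrist camera has in their place "hand_eye" (4x4, takes a point from camera to tool coordinates, whose origin is the TCP and whose axes are the flange's). Camera axes: x right, y up, looking along -z (the intrinsics and any distortion apply to the point x, -y, -z); pixel columns grow to the right and rows downward; lengths in m; the calibration is good to about 2 mm. The wrist camera is an equidistant fisheye: a pixel r from the principal point sees the ray r / f radians off the axis. A picture is of the moment at which its call begins: read the wrist's pose just before it.
A pose or a line that the arm cannot do raises env.IKError and nothing moves.
- env.finish_job(): hands the job in; it is judged then, once.
Trained networks look in a picture, given as the dict that the camera call returned (one of the last four; its "shot" number tells which), for a name from the list of things; names that differ only in an ending like _2 or _b are one class to them, and where a whole thing is asked for, a point or a joint stands for the part that bears it (a point fixed in the world has none). Each returns a list of dicts, best first, with "conf" (0 to 1); they miss things now and then, are a little off and sometimes report something else, mostly with a low value. They report only what shows in the picture. A call takes as long as a camera call.
- env.look_for(picture, name): "pixel" ([column, row] in pixels, amid what is visible of it).
- env.trace(picture, name): "region" (480x640 bool, what is visible of it) and "pixel" ([column, row] in pixels, amid what is visible of it).
The state is a dict: "time_s": time; "q": joint angles; "joint_vel": joint speeds; "tau": joint torques, N m; "tcp_pos": TCP position; "eef_rot": TCP orientation; "wrist_force": force on the tool from outside, world axes, zero at the start; "wrist_torque": the same for the moment, N m; "finger_gap": opening from 0.0 (shut) to 1.0 (fully open); "finger_force": force on a finger pad.
Only numpy, scipy, OpenCV 4.12 (cv2) and the standard library are available. Lean on these libraries where they do the work, as an engineer would, in place of code of your own. Each camera call takes 0.05 s, during which the arm holds its last target. There are 200 camera calls.

### The job

Get the orange marking fixture ready for the next part: first turn the index dial on its sloping panel by the grey bar until the yellow pointer lies on the red zero mark. Then stand the white handle, black cap down, in the fixture's square well, keeping hold of it until it rests on the bottom before letting go. Leave the dial at zero, and do not push or knock over the blue handle and the carton.

Things in the scene. Friction and masses are not known exactly. Their poses are not given: they have to be found in the camera images.
- fixture: Fixture fixed to the bench: perforated aluminium plate (220 x, 270 y, 12 mm thick) with an orange sloping dial panel at +y and an orange square well at -y. Origin: centre of the plate's underside; z up, x away from the robot. Panel 140 by 130 mm, 30 degrees from level, facing up and to -x: face centre (0, 60, 85) mm, outward normal (-0.5, 0, 0.866), up the slope (0.866, 0, 0.5).
- dial (a joint): Angle of the index dial about the panel's outward normal, rad; 0 when the yellow pointer is on the red zero mark at the top of the slope; positive is clockwise as seen facing the panel. It turns stiffly and stays where it is left; stops at 2.8 either way. It starts clockwise of zero.
- dial_grip (a point): Point on the dial's axis inside its grip bar, 37 mm out from the panel; turns with the dial: x along the bar to the pointer, z outward. Dial: black disc 92 mm across, its face 24 mm below this point, with a grey bar across it 72 mm long, 16 mm thick, 34 mm tall (top 10 mm above this point). A yellow stripe from the bar's middle to one end and on to the disc's rim is the pointer.
- zero_mark (a point): Centre of the red zero mark (14 by 7 mm) on the white scale ring, at the top of the slope, 54 mm from the dial's axis. The other marks are thin black ticks every 30 degrees.
- well (a point): Centre of the floor of the square well, 12 mm above the bench. The well is open at the top, 44 by 44 mm inside, sides along the fixture's x and y, walls 10 mm thick and 65 mm tall (rim 77 mm above the bench). Empty at the start.
- handle: White round tool handle standing upright, loose, about 150 g: a black cap 34 mm in diameter and 25 mm tall at the bottom, then a white body 30 mm in diameter up to 132 mm (with a thin black band near its top), then a 20 mm stub up to 140 mm. Origin: centre of the cap's underside; z along the handle, upward.
- blue_handle: The same handle in blue, standing upright; to be left alone. Origin: centre of its underside.
- carton: Closed cardboard carton, 150 (x) by 120 (y) by 70 mm tall, loose; to be left alone. Origin: centre of its underside.
- scale: White counter scale with a steel pan, 200 (x) by 210 (y) by 58 mm tall, fixed to the bench. Origin: centre of its underside.

How it is judged:
On the way, in this order (a step that is already met when the one before it is completed fails the run):
1. the dial's pointer is turned onto the zero mark (within 0.09 rad) and stays there (value of joint dial between -0.09 and 0.09 rad and velocity of joint dial between -0.05 and 0.05 rad/s), for 0.3 s.
2. with the dial at zero, the white handle is brought upright to the bottom of the well while still held in the fingers (value of joint dial between -0.09 and 0.09 rad and horizontal distance between handle and well below 0.012 m and z of handle in the frame of well below 0.01 m and angle between handle's own z axis and vertical below 0.25 rad and contact force between the fingers and handle above 1 N), for 0.1 s.
At the end, for the whole second after the job is handed in: The dial reads zero within 0.09 rad; the white handle stands cap down in the well (cap within 12 mm of the well's centre and 10 mm of its floor, leaning less than 0.25 rad), released and at rest; the blue handle and the carton are where they were (all of step 1 and horizontal distance between handle and well below 0.012 m and z of handle in the frame of well below 0.01 m and angle between handle's own z axis and vertical below 0.25 rad and linear speed of handle below 0.03 m/s); the robot touches nothing.
It fails at once if the blue handle is pushed more than 30 mm or tipped over (distance of blue_handle from where it was at the start of the episode above 0.03 m or angle between blue_handle's own z axis and vertical above 0.3 rad).
It fails at once if the carton is pushed more than 30 mm or tipped over (distance of carton from where it was at the start of the episode above 0.03 m or angle between carton's own z axis and vertical above 0.3 rad).
It also fails if it takes over 64 s, if anything falls off the work surface, if the arm or the gripper's body presses on something with over 40 N, if the wrist force passes 120 N, or if a joint passes its speed limit or range.

## Working session

There is one attempt and no reset: what is moved stays moved. The work goes in short steps, each a Python script; the robot and the scene stay as the last script left them, time stands still between calls to the robot, and variables do not carry over. Pictures are saved under pics/ and viewed, at most 10 in all, crops included, and the job is handed in when it is done.

```bash
mkdir -p pics; ls; cat > h.py <<'E'
import numpy as np, cv2
from station import env
from scipy.spatial.transform import Rotation as R
def cloud(p):
    z=p["z_map"]; v,u=np.mgrid[0:480,0:640]
    P=np.stack([(u-p["cx"])/p["fx"]*z,-(v-p["cy"])/p["fy"]*z,-z],-1)
    return P@p["T"][:3,:3].T+p["T"][:3,3]
def save(p,n): cv2.imwrite("pics/"+n+".png",p["color"][:,:,::-1])
E
python3 - <<'E'
from h import *
for c in ["scene","side"]:
    p=env.snapshot(c); save(p,c); np.savez(c+".npz",**p)
    W=cloud(p); print(c,p["T"].round(3).tolist(),p["fx"],p.keys())
    for n in ["fixture","dial","handle","blue_handle","carton","scale","zero_mark","dial_grip","well"]:
        for d in env.trace(p,n)[:2]:
            m=d["region"]&(p["z_map"]>0); q=W[m]
            if len(q): print(n,round(d["conf"],2),np.round(d["pixel"]),m.sum(),np.median(q,0).round(3),np.percentile(q,2,axis=0).round(3),np.percentile(q,98,axis=0).round(3))
print(env.hold_point_z,env.get_state())
E
```

```text
pics
scene [[-0.687, -0.385, 0.617, 1.306], [0.727, -0.36, 0.585, 0.677], [-0.003, 0.85, 0.527, 0.731], [0.0, 0.0, 0.0, 1.0]] 608.8797764847694 dict_keys(['color', 'z_map', 'fx', 'fy', 'cx', 'cy', 'T', 'shot'])
fixture 0.72 [316. 272.] 9643 [0.597 0.001 0.026] [ 0.471 -0.158  0.003] [0.678 0.092 0.119]
handle 0.8 [256. 188.] 647 [ 0.47  -0.323  0.076] [ 0.453 -0.34   0.004] [ 0.479 -0.316  0.138]
handle 0.24 [158. 241.] 6650 [ 0.743 -0.334  0.045] [ 0.617 -0.465  0.003] [ 0.82  -0.265  0.059]
blue_handle 0.91 [473. 308.] 1259 [0.521 0.297 0.075] [0.502 0.279 0.002] [0.527 0.308 0.139]
carton 0.8 [454. 406.] 8567 [0.719 0.38  0.068] [0.61  0.304 0.004] [0.77  0.447 0.071]
carton 0.31 [345. 239.] 837 [0.54 0.02 0.11] [ 0.504 -0.034  0.08 ] [0.58  0.052 0.133]
scale 0.78 [156. 243.] 6713 [ 0.742 -0.334  0.045] [ 0.615 -0.466  0.001] [ 0.819 -0.265  0.059]
zero_mark 0.55 [315. 276.] 9765 [0.597 0.001 0.026] [ 0.463 -0.158  0.002] [0.68  0.092 0.119]
zero_mark 0.18 [474. 312.] 1201 [0.521 0.298 0.075] [0.506 0.281 0.005] [0.527 0.308 0.139]
dial_grip 0.6 [342. 242.] 813 [0.54  0.02  0.111
[... 1463 characters left out ...]
7  0.05  0.132]
-0.0188 {'time_s': 1.0, 'q': array([ 1.07239259e+00,  1.23806784e-01,  1.65029975e+00, -3.53658028e-05,
        1.36746778e+00, -8.26294646e-02]), 'joint_vel': array([-0.00083326,  0.00089285, -0.00050519, -0.00048086, -0.00025603,
        0.00027483]), 'tau': array([-5.60376338e-04, -4.17611897e+01, -3.60231829e+01,  7.73499697e-02,
        4.31210326e-02, -2.84112906e-05]), 'tcp_pos': array([0.26258576, 0.59459605, 0.21465197]), 'eef_rot': array([6.48383784e-01, 3.07391629e+00, 1.20224595e-05]), 'wrist_force': array([-0.00843791, -0.56340255,  0.05769358]), 'wrist_torque': array([-0.02012981,  0.04641142,  0.01485319]), 'finger_force': 0.0, 'finger_gap': 0.9986713995407883}
```

View pics/side.png

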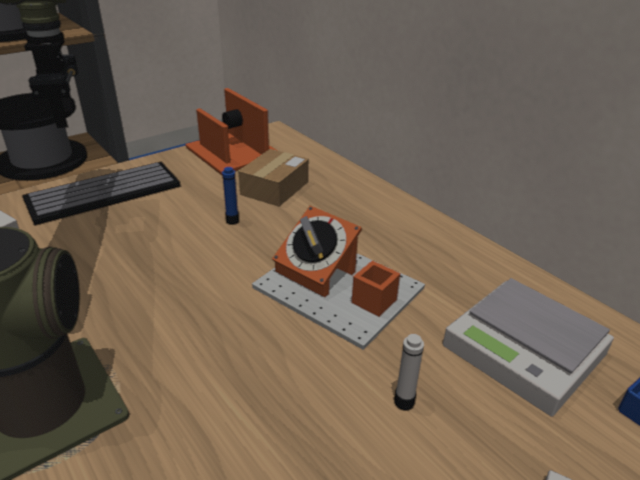

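View pics/scene.png

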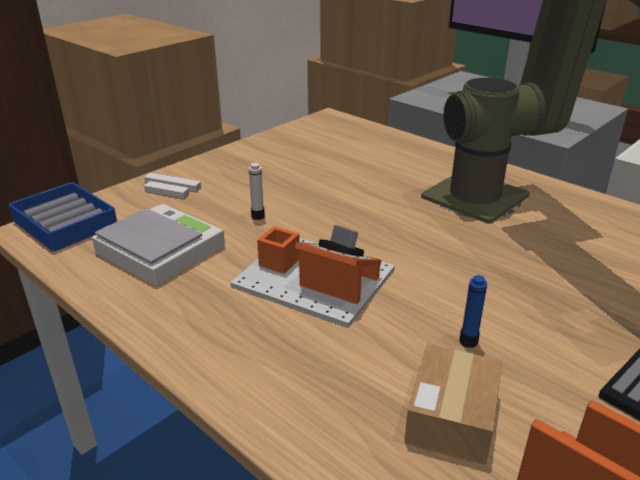

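The side view shows the dial around (318,242) with its yellow tip near (321,256). The well is at (377,280) and the white handle at (408,372). The scene view shows the blue handle and carton well clear on the +y side. Next I'll fit the panel and well from depth.

```bash
python3 - <<'E'
from h import *
for c in ["side","scene"]:
    p=dict(np.load(c+".npz")); W=cloud(p); hsv=cv2.cvtColor(p["color"],cv2.COLOR_RGB2HSV).astype(int)
    near=(abs(W[...,0]-.57)<.17)&(abs(W[...,1]+.04)<.18)&(p["z_map"]>0)
    org=near&((hsv[...,0]<14)&(hsv[...,1]>170)&(hsv[...,2]>80))
    rim=org&(abs(W[...,2]-.077)<.004)
    q=W[rim][:,:2]; q=q[q[:,1]<-.06]
    print(c,"rim",len(q),cv2.minAreaRect((q*1000).astype(np.float32)), q.min(0),q.max(0))
    pl=near&(abs(W[...,2]-.014)<.006)
    print("plate",cv2.minAreaRect((W[pl][:,:2]*1000).astype(np.float32)),np.median(W[pl][:,2]))
    if c=="side":
        # panel plane: bright white ring pixels
        wh=near&(hsv[...,1]<40)&(hsv[...,2]>170)&(W[...,2]>.045)
        q=W[wh]; 
        for i in range(4):
            c0=np.median(q,0) if i==0 else q.mean(0); n=np.linalg.svd(q-c0)[2][2]; n*=np.sign(n[2]); d=(q-c0)@n; q=q[abs(d)<.003]
        print("ring",len(q),c0,n,"yaw",np.arctan2(-n[1],-n[0]),abs(d).std())
        pan=org&(abs((W-c0)@n)<.004); print("pan",pan.sum(),W[pan].mean(0))
        yw=np.arctan2(-n[1],-n[0]); y=np.array([-np.sin(yw),np.cos(yw),0]); u=np.cross(y,n)
        q=(W[pan|wh]-c0); q=q[abs(q@n)<.004]; print(cv2.minAreaRect((np.stack([q@u,q@y],1)*1000).astype(np.float32)), [np.percentile(q@a,[1,99]) for a in(u,y)])
E
python3 - <<'E'
import cv2
i=cv2.imread('pics/side.png')[195:325,255:435]; cv2.imwrite('pics/crop1.png',cv2.resize(i,None,fx=4,fy=4,interpolation=cv2.INTER_CUBIC))
E
```

```text
side rim 418 ((574.2877197265625, -132.39263916015625), (64.48968505859375, 63.37839889526367), 14.130399703979492) [ 0.53713951 -0.17051345] [ 0.61030436 -0.09609834]
plate ((555.0128173828125, -48.98237609863281), (224.30438232421875, 274.0360107421875), 14.655085563659668) 0.011648854911700313
ring 0 [nan nan nan] [0. 0. 1.] yaw -3.141592653589793 nan
pan 0 [nan nan nan]
  return _methods._mean(a, axis=axis, dtype=dtype,
  ret = um.true_divide(
<stdin>:16: RuntimeWarning: Mean of empty slice.
  ret = _var(a, axis=axis, dtype=dtype, out=out, ddof=ddof,
  arrmean = um.true_divide(arrmean, div, out=arrmean,
  ret = ret.dtype.type(ret / rcount)
<stdin>:18: RuntimeWarning: Mean of empty slice.
Traceback (most recent call last):
IndexError: index -1 is out of bounds for axis 0 with size 0
```

View pics/crop1.png

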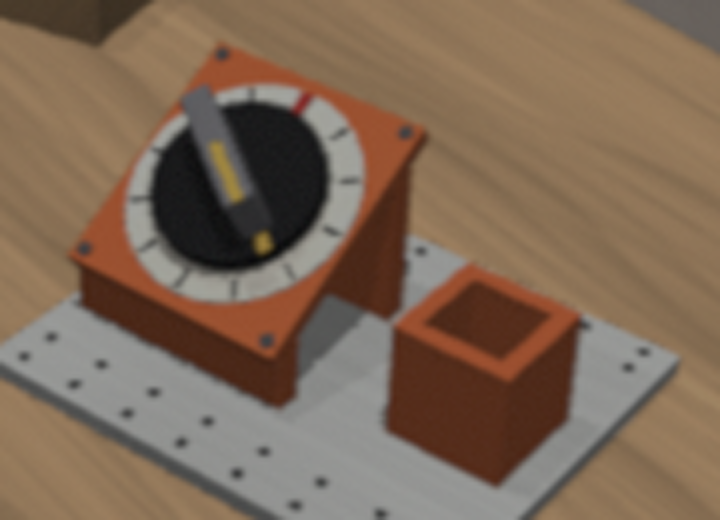

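The crop shows the red mark at crop (302,103), which is the top of the slope, and the pointer tip at (262,243), about 2.2 rad clockwise. The plate fits 224x274 mm and the rim 64 mm, both matching the text. Next is a close wrist view along the panel normal.

```bash
cat >> h.py <<'E'
yaw=np.radians(14.5); Rf=R.from_euler("z",yaw).as_matrix(); F0=np.array([.555,-.049,0])
n=Rf@[-.5,0,.866]; up=Rf@[.866,0,.5]; yf=Rf@[0,1,0]   # panel axes (world); facing it: right = -yf
PC=F0+Rf@[0,.060,.085]
def tool(theta):
    """tool pointing into the panel, closing across a bar whose pointer is theta clockwise from up"""
    b=np.cos(theta)*up-np.sin(theta)*yf; z=-n/np.linalg.norm(n); return R.from_matrix(np.stack([b,np.cross(z,b),z],1)).as_rotvec()
E
python3 - <<'E'
from h import *
p=dict(np.load("side.npz")); W=cloud(p)
def onplane(px,h):
    d=p["T"][:3,:3]@[(px[0]-p["cx"])/p["fx"],-(px[1]-p["cy"])/p["fy"],-1]; o=p["T"][:3,3]
    return o+d*(((PC+h*n-o)@n)/(d@n))-PC
for nm,px,h in [("red",(330.5,220.7),.002),("tip",(320.5,255.7),.014)]:
    v=onplane(px,h); print(nm,v@up,-v@yf,np.arctan2(-v@yf,v@up))
hsv=cv2.cvtColor(p["color"],cv2.COLOR_RGB2HSV).astype(int)
env.servo_line([.263,.5,.36])
best=[]
for k in np.arange(-6,7)*.5:
    q=env.ik(PC+.26*n,tool(k))
    g=env.ik(PC+.020*n,tool(k)); print(k,None if q is None else q.round(2),None if g is None else g.round(2))
E
```

```text
red 0.05446400004620875 0.0008789529629293184 0.01613683659804326
tip -0.02488756471308312 0.03433653697810725 2.197981865512274
-3.0 [-0.41 -0.85  2.28  0.33  1.29 -2.12] [-0.21 -0.35  2.35  0.36  0.7  -2.12]
-2.5 [-0.41 -0.85  2.28  0.33  1.29 -1.62] [-0.21 -0.35  2.35  0.36  0.7  -1.62]
-2.0 [-0.41 -0.85  2.28  0.33  1.29 -1.12] [-0.21 -0.35  2.35  0.36  0.7  -1.12]
-1.5 [-0.41 -0.85  2.28  0.33  1.29 -0.62] [-0.21 -0.35  2.35  0.36  0.7  -0.62]
-1.0 [-0.41 -0.85  2.28  0.33  1.29 -0.12] [-0.21 -0.35  2.35  0.36  0.7  -0.12]
-0.5 [-0.41 -0.85  2.28  0.33  1.29  0.38] [-0.21 -0.35  2.35  0.36  0.7   0.38]
0.0 [-0.41 -0.85  2.28  0.33  1.29  0.88] [-0.21 -0.35  2.35  0.36  0.7   0.88]
0.5 [-0.41 -0.85  2.28  0.33  1.29  1.38] [-0.21 -0.35  2.35  0.36  0.7   1.38]
1.0 [-0.41 -0.85  2.28  0.33  1.29  1.88] [-0.21 -0.35  2.35  0.36  0.7   1.88]
1.5 [-0.41 -0.85  2.28  0.33  1.29  2.38] [-0.21 -0.35  2.35  0.36  0.7   2.38]
2.0 [-0.41 -0.85  2.28  0.33  1.29  2.88] [-0.21 -0.35  2.35  0.36  0.7   2.88]
2.5 [-0.41 -0.85  2.28  0.33  1.29 -2.9 ] [-0.21 -0.35  2.35  0.36  0.7  -2.9 ]
3.0 [-0.41 -0.85  2.28  0.33  1.29 -2.4 ] [-0.21 -0.35  2.35  0.36  0.7  -2.4 ]
```

```bash
cat >> h.py <<'E'
def wshot(name):
    s=env.get_state(); p=env.snapshot("wrist"); save(p,name)
    T=np.eye(4); T[:3,:3]=R.from_rotvec(s["eef_rot"]).as_matrix(); T[:3,3]=s["tcp_pos"]; return p,T@p["hand_eye"]
def wproj(p,C,X):
    c=(np.linalg.inv(C)@np.append(X,1))[:3]; a=np.array([c[0],-c[1]]); r=np.linalg.norm(a); th=np.arctan2(r,-c[2]); a=a/r*th
    return np.array([p["cx"]+p["fx"]*a[0],p["cy"]+p["fy"]*a[1]])
def wray(p,C,px):
    a=np.array([(px[0]-p["cx"])/p["fx"],(px[1]-p["cy"])/p["fy"]]); th=np.linalg.norm(a); a=a/th*np.sin(th)
    return C[:3,3],C[:3,:3]@[a[0],-a[1],-np.cos(th)]
def hit(p,C,px,P,nn):
    o,d=wray(p,C,px); return o+d*(((P-o)@nn)/(d@nn))
def rect(p,C,h,s=4,half=.075):
    g=np.arange(-half,half,.001/s); im=np.zeros((len(g),len(g),2),np.float32)
    for i,a in enumerate(-g):
        for j,b in enumerate(g): im[i,j]=wproj(p,C,PC+h*n+a*up-b*yf)
    return cv2.remap(p["color"],im[...,0],im[...,1],cv2.INTER_LINEAR)
E
python3 - <<'E'
from h import *
env.move_ptp(PC+.24*n,tool(2.2-np.pi))
p,C=wshot("w1"); np.savez("w1.npz",C=C,**p); print(env.get_state()["q"].round(2),p["fx"],C[:3,3])
a=rect(p,C,.0135,2); b=rect(p,C,.047,2)
cv2.imwrite("pics/r1.png",cv2.cvtColor(np.hstack([a,b]),cv2.COLOR_RGB2BGR))
def c(m): v,u=np.nonzero(m); return (u.mean()/2-75,75-v.mean()/2,m.sum())
for nm,im in (("disc13.5",a),("top47",b)):
    h=cv2.cvtColor(im,cv2.COLOR_RGB2HSV).astype(int)
    ye=(h[...,0]>15)&(h[...,0]<35)&(h[...,1]>110)&(h[...,2]>60); 
    k,l,st,ce=cv2.connectedComponentsWithStats(ye.astype(np.uint8))
    print(nm,"yellow right,up mm:",[(x[0]/2-75,75-x[1]/2,s[4]) for x,s in zip(ce[1:],st[1:]) if s[4]>15])
h=cv2.cvtColor(rect(p,C,.002,2),cv2.COLOR_RGB2HSV).astype(int); print("red",c(((h[...,0]>170)|(h[...,0]<5))&(h[...,1]>130)&(h[...,2]>60)))
E
```

```text
[-0.39 -0.82  2.3   0.32  1.25 -0.05] 371.64829954431775 [0.36531771 0.03400749 0.46462226]
disc13.5 yellow right,up mm: [(np.float64(1.8769477054429018), np.float64(69.47481323372466), np.int32(4685)), (np.float64(22.204925241864558), np.float64(-16.291996481970102), np.int32(1137))]
top47 yellow right,up mm: [(np.float64(5.36253849894635), np.float64(68.4361322742746), np.int32(6169)), (np.float64(14.616315789473688), np.float64(-10.794210526315794), np.int32(950)), (np.float64(-74.79032258064517), np.float64(-25.854838709677423), np.int32(31)), (np.float64(-74.7), np.float64(-39.900000000000006), np.int32(20)), (np.float64(-74.8), np.float64(-55.80000000000001), np.int32(45)), (np.float64(-74.83928571428571), np.float64(-69.125), np.int32(28))]
red (np.float64(0.07507082152974931), np.float64(53.317280453257794), np.int64(353))
```

View pics/r1.png

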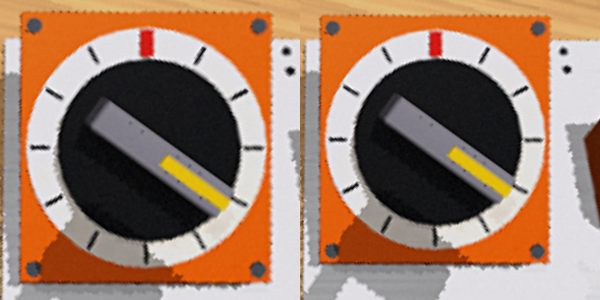

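View pics/w1.png

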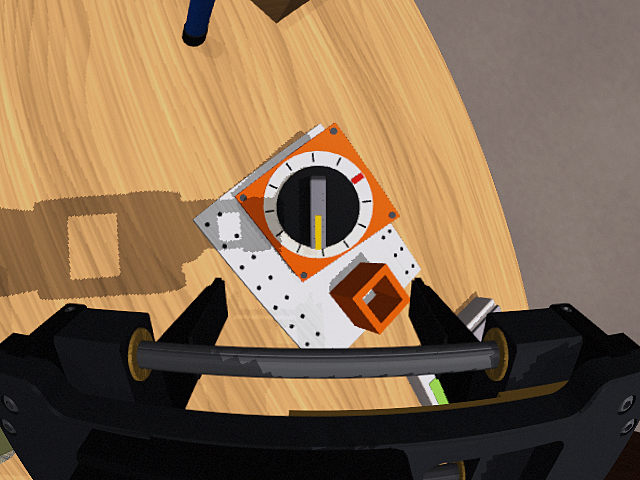

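The rectified view puts the red mark at (0.1, 53.3) mm, so the panel frame is good. The stripe centroid at bar-top height is 18.2 mm out at 2.207 rad, where it should be. Grasping and turning now.

```bash
python3 - <<'E'
from h import *
th=2.207
env.move_ptp(PC+.10*n,tool(th-np.pi))
print(env.servo_line(PC+.021*n,tool(th-np.pi),velocity=.08,max_force=15))
env.command_gripper(0.0)
s=env.get_state(); print(s["finger_gap"]*.095,s["finger_force"],s["wrist_force"].round(1),s["tcp_pos"]-PC-.021*n,s["time_s"])
q=s["q"].copy(); q0=q[5]
for f in (.5,1):
    q[5]=q0-f*th; env.goto_joints(q); s=env.get_state(); print(s["q"][5]-q0,s["wrist_force"].round(1),s["wrist_torque"].round(2),s["finger_gap"]*.095,s["time_s"])
env.dwell(.5)
env.command_gripper(.6)
s=env.get_state();print(s["wrist_force"].round(1))
env.servo_line(PC+.12*n,velocity=.12)
env.move_ptp(PC+.24*n,tool(2.2-np.pi))
p,C=wshot("w2")
b=rect(p,C,.047,2);h=cv2.cvtColor(b,cv2.COLOR_RGB2HSV).astype(int)
ye=(h[...,0]>15)&(h[...,0]<35)&(h[...,1]>110)&(h[...,2]>60); k,l,st,ce=cv2.connectedComponentsWithStats(ye.astype(np.uint8))
print([(x[0]/2-75,75-x[1]/2,sx[4]) for x,sx in zip(ce[1:],st[1:]) if sx[4]>100])
cv2.imwrite("pics/r2.png",cv2.cvtColor(np.hstack([rect(p,C,.002,2),b]),cv2.COLOR_RGB2BGR)); print(env.get_state()["time_s"])
E
```

```text
False
0.01575788116456931 29.96492028236389 [ 2.2 -0.6 -1. ] [ 1.32418355e-04 -7.26143898e-05  7.51540514e-05] 7.3
-1.1027736865909548 [-2.7 -1.   0.3] [-0.28  0.58  0.04] 0.015763379389201467 8.325
-2.206006628401746 [-5.6 -3.2  1.9] [-0.47  0.8  -0.17] 0.015847057783649695 9.35
[ 0.4 -0.3  0.2]
[(np.float64(5.2793371392324815), np.float64(68.27457976530289), np.int32(6306)), (np.float64(-5.89382239382239), np.float64(41.12162162162162), np.int32(259)), (np.float64(-0.02267932489451141), np.float64(17.810654008438817), np.int32(948))]
13.625
```

View pics/r2.png

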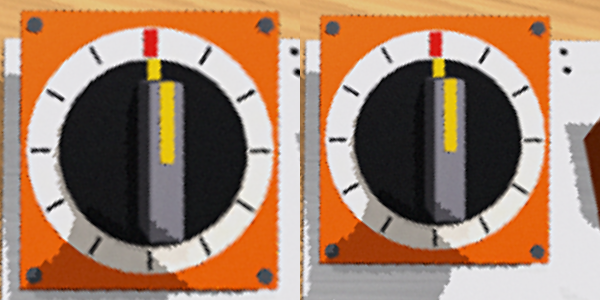

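The pointer now lies on the red mark at (150,43) in the left panel, with the stripe at x = -0.02 mm, so the angle is about 0. Now I'll locate the handle from both fixed cameras and from the wrist camera above the well and the handle.

```bash
cat >> h.py <<'E'
def down(a):
    z=np.array([0,0,-1.]); y=np.array([np.cos(a),np.sin(a),0]); return R.from_matrix(np.stack([np.cross(y,z),y,z],1)).as_rotvec()
E
python3 - <<'E'
from h import *
from scipy.optimize import least_squares
Q=[]
for c in ["side","scene"]:
    p=dict(np.load(c+".npz")); W=cloud(p); m=(np.hypot(W[...,0]-.462,W[...,1]+.33)<.03)&(p["z_map"]>0)
    print(c,"top",np.percentile(W[m][:,2],99.5))
    q=W[m&(W[...,2]>.04)&(W[...,2]<.10)]; 
    f=lambda x:np.hypot(q[:,0]-x[0],q[:,1]-x[1])-.015
    print(len(q),least_squares(f,[.462,-.33],loss="soft_l1",f_scale=.002).x); Q.append(q)
q=np.vstack(Q); q=np.vstack([Q[0],Q[1][np.random.choice(len(Q[1]),len(Q[0]))]])
print(least_squares(f,[.462,-.33],loss="soft_l1",f_scale=.002).x, least_squares(lambda x:np.hypot(q[:,0]-x[0],q[:,1]-x[1])-x[2],[.462,-.33,.015],loss="soft_l1",f_scale=.002).x)
for a in (yaw,yaw+np.pi): print(a,env.ik([.575,-.132,.34],down(a)),env.ik([.462,-.332,.1],down(a)))
E
```

```text
side top 0.14110169160253389
551 [ 0.46082671 -0.3300586 ]
scene top 0.1396573726696581
278 [ 0.46163805 -0.33314668]
[ 0.46119436 -0.33132747] [ 0.46104632 -0.33138309  0.01438927]
0.2530727415391778 [-3.16634983e-01 -5.65322092e-02  1.62783626e+00 -4.44089210e-16
  1.57028860e+00 -5.69707724e-01] [-7.17463945e-01  4.60733317e-02  1.93413747e+00 -4.44089210e-16
  1.16138185e+00 -9.70536687e-01]
3.394665395128971 [-3.16634983e-01 -5.65322092e-02  1.62783626e+00 -4.44089210e-16
  1.57028860e+00  2.57188493e+00] [-7.17463945e-01  4.60733317e-02  1.93413747e+00 -4.44089210e-16
  1.16138185e+00  2.17105597e+00]
```

```bash
python3 - <<'E'
from h import *
w=np.array([.5755,-.132]); ims=[]
def rectz(p,C,c,z):
    g=np.arange(-.06,.06,.0005); m=np.array([[wproj(p,C,[c[0]+x,c[1]+y,z]) for y in -g] for x in -g],np.float32)  # up=+x, right=-y
    return cv2.remap(p["color"],m[...,0],m[...,1],cv2.INTER_LINEAR)
for i,off in enumerate([(-.06,.0),(-.10,-.06)]):
    env.move_ptp([w[0]+off[0],w[1]+off[1],.30],down(yaw)); p,C=wshot(f"well{i}")
    im=rectz(p,C,w,.077); h=cv2.cvtColor(im,cv2.COLOR_RGB2HSV).astype(int)
    v=h[...,2]; m=(h[...,0]<16)&(h[...,1]>150)&(v>190); 
    k,l,st,ce=cv2.connectedComponentsWithStats(m.astype(np.uint8)); j=np.argmin([np.hypot(*(c-120))-s[4]*.01 for c,s in zip(ce[1:],st[1:])])+1
    pts=np.argwhere(l==j)[:,::-1].astype(np.float32); r=cv2.minAreaRect(pts)
    print(C[:3,3],st[j],"centre xy",w[0]+(120-r[0][1])*.0005,w[1]-(r[0][0]-120)*.0005,np.array(r[1])/2,r[2]); ims.append(im)
env.move_ptp([.40,-.33,.30],down(yaw)); p,C=wshot("hd"); ims.append(rectz(p,C,[.4612,-.3314],.135))
env.servo_line([.39,-.28,.30]); p2,C2=wshot("hd2"); ims.append(rectz(p2,C2,[.4612,-.3314],.135))
cv2.imwrite("pics/rz.png",cv2.cvtColor(cv2.resize(np.vstack([np.hstack(ims[:2]),np.hstack(ims[2:])]),(600,600)),cv2.COLOR_RGB2BGR)); print(env.get_state()["time_s"])
E
```

```text
[ 0.49411718 -0.05103953  0.46924263] [  48   41  149  156 8211] centre xy 0.5759779396057129 -0.13146263504028322 [65.12236023 64.49557495] 75.8276596069336
[ 0.4526993  -0.11122031  0.47076911] [ 132   43   63  129 2726] centre xy 0.5818349075317383 -0.15454717254638672 [63.66661453 16.3459034 ] 74.05460357666016
16.1583
```

View pics/rz.png

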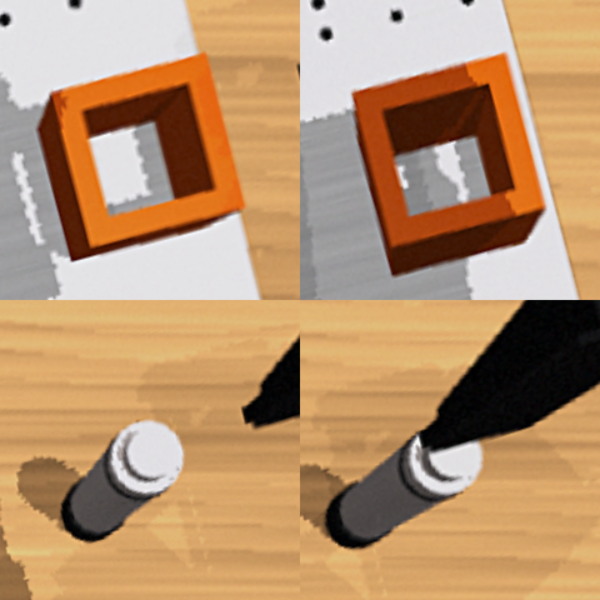

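The well rim corners coincide in both views, so the 77 mm rim height holds and the centre is (0.5757,-0.1316). The wrist views put the handle at about (0.459,-0.330), and its top matches 140 mm. Next: grasp, lift and measure the handle in hand.

```bash
python3 - <<'E'
from h import *
from scipy.optimize import least_squares
H=np.array([.459,-.3303])
env.move_ptp([*H,.22],down(yaw))
print(env.servo_line([*H,.086],velocity=.1,max_force=10))
env.command_gripper(0.0); s=env.get_state(); print(s["finger_gap"]*.095,s["finger_force"],s["wrist_force"].round(1))
env.servo_line([*H,.20],velocity=.1)
T=np.array([.5757,-.1316]); env.servo_line([*T,.20],velocity=.15)
env.dwell(.3)
s=env.get_state(); t=s["tcp_pos"]; print(t,s["finger_gap"]*.095,s["wrist_force"].round(1),s["time_s"])
for c in ["side","scene"]:
    p=env.snapshot(c); W=cloud(p); save(p,c+"_held"); m=(np.hypot(W[...,0]-t[0],W[...,1]-t[1])<.03)&(p["z_map"]>0)&(W[...,2]>.095)
    print(c,"bottom",np.percentile(W[m][:,2],1))
    for lo,hi,r in ((.118,.138,.017),(.142,.188,.015)):
        q=W[m&(W[...,2]>lo+.0)&(W[...,2]<hi)]
        print(len(q),least_squares(lambda x:np.hypot(q[:,0]-x[0],q[:,1]-x[1])-r,t[:2],loss="soft_l1",f_scale=.002).x-t[:2])
i=cv2.imread("pics/side_held.png")[150:310,280:460]; cv2.imwrite("pics/sh.png",cv2.resize(i,None,fx=3,fy=3))
E
```

```text
False
0.02947867319206513 29.998961985111237 [ 0.  -0.8  0.8]
[ 0.57558473 -0.13192756  0.20000426] 0.029830185630350003 [ 0.   0.4 -0.9] 22.0333
side bottom 0.11681143710026125
181 [0.00144464 0.00028716]
366 [0.00145615 0.00031927]
scene bottom 0.11700207195887763
154 [ 0.00178527 -0.00298316]
298 [ 0.00206293 -0.00253075]
```

View pics/sh.png

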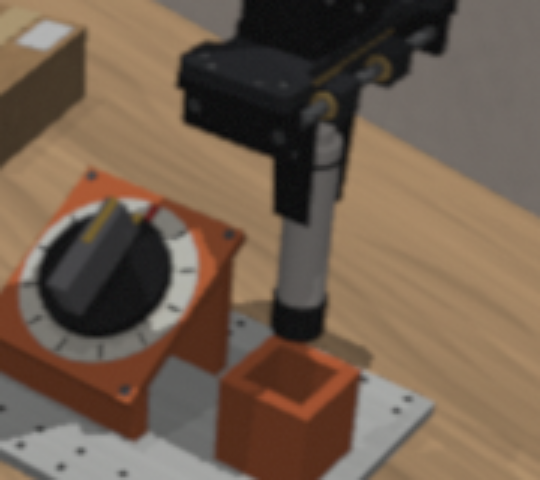

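The handle hangs upright over the well, its black cap at (297,315) and the opening at (287,375). Depth puts its bottom about 0.115 m up, with a small offset of about 1.7 mm across the pads. I'll correct for that and lower it guarded.

```bash
python3 - <<'E'
from h import *
T=np.array([.5753,-.1303])
env.servo_line([*T,.185],velocity=.05)
hitf=env.servo_line([*T,.094],velocity=.05,max_force=8)
env.dwell(.4)
s=env.get_state(); print(hitf,s["tcp_pos"],s["wrist_force"].round(1),s["wrist_torque"].round(2),s["finger_force"],s["finger_gap"]*.095,s["time_s"])
p=env.snapshot("side"); W=cloud(p); m=(np.hypot(W[...,0]-T[0],W[...,1]-T[1])<.022)&(W[...,2]>.13); print("top",np.percentile(W[m][:,2],99))
E
```

```text
True [ 0.57533024 -0.13025986  0.09796898] [-0.7  0.5  5.6] [-0.01  0.1   0.02] 30.000802874565125 0.02949047796224881 24.5667
top 0.42912303590902773
```

Contact came at TCP z = 0.098, exactly the height expected for the well floor, with almost no side load. Releasing, retreating and checking.

```bash
python3 - <<'E'
from h import *
from scipy.optimize import least_squares
env.command_gripper(.8); env.servo_line([.5753,-.1303,.25],velocity=.12)
env.move_ptp([.50,-.13,.36],down(yaw)); env.dwell(.3)
t=np.array([.5757,-.1316])
for c in ["side","scene"]:
    p=env.snapshot(c); W=cloud(p); save(p,c+"_end"); m=(np.hypot(W[...,0]-t[0],W[...,1]-t[1])<.03)&(p["z_map"]>0)&(W[...,2]>.085)&(W[...,2]<.17)
    print(c,"top",np.percentile(W[m][:,2],99))
    for lo,hi in((.085,.112),(.112,.14)):
        q=W[m&(W[...,2]>lo)&(W[...,2]<hi)]; print(len(q),least_squares(lambda x:np.hypot(q[:,0]-x[0],q[:,1]-x[1])-.015,t,loss="soft_l1",f_scale=.002).x-t)
    if c=="side": i=p["color"][150:310,200:440,::-1]; cv2.imwrite("pics/end.png",cv2.resize(i,None,fx=3,fy=3))
print(env.get_state()["time_s"])
E
```

```text
side top 0.15252938015363243
191 [0.00098603 0.00152946]
210 [0.00078259 0.00160991]
scene top 0.1522530920600657
164 [ 0.00162635 -0.00118303]
177 [ 0.00160594 -0.00151156]
27.9667
```

View pics/end.png

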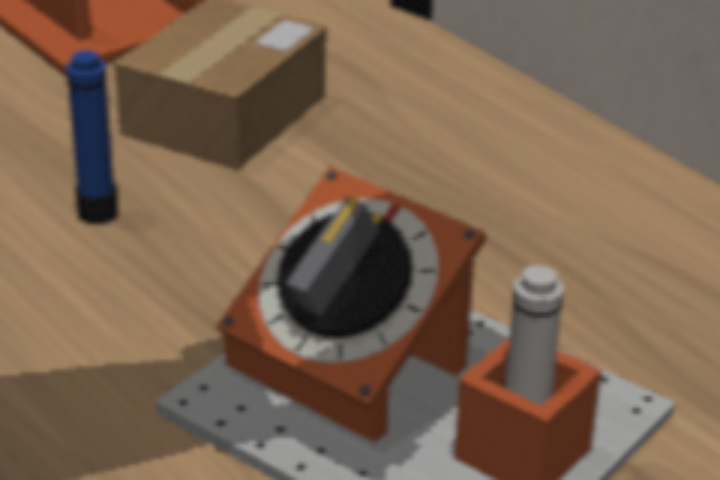

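The handle stands in the well at (538,340), its top at 0.152 m, which is 12 mm floor plus 140 mm. The pointer tip at (378,217) is on the red mark at (390,212), and the blue handle and carton are untouched.

```bash
python3 -c "
from station import env
print(env.finish_job())"
```

```text
the job is handed in; nothing more can be done
None
```

The job is handed in with no verdict shown: the dial reads zero, the white handle stands cap down in the well within about 2 mm of centre (held until it touched bottom, then released), and the blue handle and carton look undisturbed.

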